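# Stack two roller rings on the clamp stand and hold its spring lever level

### The job

Thread the wide wooden ring and then the narrow wooden collar over the stand's post, each pushed fully home, so that the wide one lies on the shoulder and the collar lies flat on it. Then, with the fingers, press the spring lever's arm down until it is level, so that the fork slides over the stack, and finish while still holding it there: do not let the lever go. Leave the wax cake, the punch, the jar and the printing block where they are.

Things in the scene. Friction and masses are not known exactly. Their poses are not given: they have to be found in the camera images.
- stand: grey steel clamp stand, fixed: base plate 90 mm (its x) by 205 mm (its y), 12 mm thick. Origin on the table below the lever's pivot; its y axis points to the post, z up. Its housing, 64 mm wide (x) and 81 mm high, spans y from -60 to +35 mm; pivot cheeks reach 113 mm high. Near the post, let the fingers close along the stand's x, to pass beside the fork
- fork_tip (a point): middle of the tip of the flat steel fork (42 mm wide, 6 mm thick, slot 22 mm) that peeps from the housing at 67 mm height, at rest 45 mm short of the post's axis; the lever drives it towards the post (47 mm when level), where it straddles the post 4 mm above the stacked rings. Axes as the stand
- post_foot (a point): where the bottom ring must lie: on the post's axis, on the flat shoulder (32 mm across) at the foot of the post, 26 mm above the table, 85 mm from the stand's origin along its y. Axes as the stand. The post is upright, 16 mm in diameter, its top 7 mm tapered
- post_top (a point): top of the post, 54 mm above the shoulder, 80 mm above the table
- wide_mid (a point): middle (centre of volume) of the wide ring: pale wood, 56 mm outside diameter, 16 mm thick, hole 20 mm, about 35 g, starts lying flat on the table; z along its axis
- collar_mid (a point): middle (centre of volume) of the narrow collar: pale wood, 40 mm outside diameter, 18 mm thick, hole 20 mm, about 25 g, starts lying flat on the table; z along its axis
- lever (a joint): angle of the spring lever (rad): 0 at rest, arm raised 0.5 rad (29 degrees) above level; grows as the arm is pressed down; 0.5 = arm level; 0.75 = bottom stop. The spring always pushes it back up: about 2.5 N at the hand pad at rest, about 7.5 N when level
- lever_arm: the lever's arm with its hand pad; origin on the pivot axis, 98 mm above the table, straight above the stand's origin; the arm runs along its own -y (away from the post) and turns about its x axis. The end of the pad is 178 mm from the pivot; raised at rest it stands 195 mm above the table: pass above it
- lever_hand (a point): centre of the upper face of the dark wooden hand pad at the end of the arm (pad 56 mm long along the arm, 34 mm wide, 16 mm thick), 150 mm from the pivot along the arm and 8 mm above the arm's middle line; when level it is 106 mm above the table. Its axes are those of the arm
- wax_cake: cream wax disc, 56 mm across, 18 mm high, lying flat; origin under its centre. Not part of the job
- punch: steel punch with a dark wooden handle, 130 mm long, 12 mm thick, lying along its own y axis; origin on its underside near the middle. Not part of the job
- jar: dark blue closed jar with a steel cap, 60 mm across, 75 mm high; origin under its centre. Not part of the job
- stamp_block: wooden printing block, 60 x 60 mm, 26 mm high, with a round knob on top (56 mm high in all); origin under its centre. Not part of the job
There are look-alikes about, which are no part of the job. What is shaped like the part that bears collar_mid but black is not meant. Leave any red look-alike of the part that bears wide_mid alone.

How it is judged:
On the way, in this order (a step that is already met when the one before it is completed fails the run):
1. the wide ring is fully home on the post (z of wide_mid in the frame of post_foot between 0.0045 and 0.0115 m and horizontal distance between wide_mid and post_foot below 0.004 m and (angle between wide_mid's own z axis and vertical below 0.12 rad or angle between wide_mid's own z axis and vertical above 3.02 rad)), for 0.2 s.
2. the collar is home on top of the wide ring (all of step 1 and z of collar_mid in the frame of post_foot between 0.0215 and 0.0285 m and horizontal distance between collar_mid and post_foot below 0.004 m and (angle between collar_mid's own z axis and vertical below 0.12 rad or angle between collar_mid's own z axis and vertical above 3.02 rad)), for 0.2 s.
3. the fingers hold the lever level (all of step 2 and value of joint lever between 0.39 and 0.61 rad and contact force between the fingers and lever_arm above 1.5 N), for 0.5 s.
At the end, for the whole second after the job is handed in: Wide ring flat on the shoulder and collar flat on it, each within 3.5 mm of its home height and 4 mm of the post's axis; the lever is held within 0.11 rad (6 degrees) of level by the fingers, which press on its arm with more than 1.5 N, through the last second (all of step 3); the arm keeps its last pose, push and grip.
It fails at once if the wax cake, punch, jar or printing block is moved by more than 30 mm (distance of any of wax_cake, punch, jar, stamp_block from where it was at the start of the episode above 0.03 m).
It also fails if it takes over 72 s, if anything falls off the work surface, if the arm or the gripper's body presses on something with over 40 N, if the wrist force passes 120 N, or if a joint passes its speed limit or range.

### The arm

A 6-joint arm with a two-finger parallel gripper is mounted at the origin on the work surface. World frame = base frame: x ahead of the robot, y to its left, z up, the work surface at z = 0. Lengths are in m, angles in rad, forces in N, time in s.
With the tool pointing down it reaches from about 0.275 to 0.85 m from the base axis. Payload 19 kg.
Tool frame: the origin (TCP) lies between the finger pads; the fingertips stand 19 mm ahead of it and the grasp point (between the pads) is the TCP; z points along the fingers, y is the direction in which the jaws open and shut (so a half turn about z gives the same grasp; the last joint's range is limited). The gripper opens to 85 mm and grips with 20 to 120 N. Pads are 22 mm wide; open, the fingers measure 114 mm over their backs; the gripper's body (76 mm by 85 mm) begins 54 mm behind the grasp point. The pads swing forward as they close: fully open they stand 13 mm farther back than shut.
Start: joints at [1.198, 0.15, 1.437, -0, 1.554, -0.134], TCP at [0.136, 0.559, 0.25] pointing down, gripper open.
Joint ranges: [-2.8, 2.8], [-0.68, 2.1], [0.12, 2.68], [-1.39, 4.53], [0.16, 2.79], [-2.81, 2.81]. Speed limits (rad/s): [1.89, 1.89, 2.22, 3.01, 3.01, 3.01].

### API

Orientations are given as a unit quaternion [x, y, z, w].
In Python, from workcell import * gives the robot as it stands.
- The arm moves only by the tool step_arm, never from a script. Its argument "deltas" is one flat list of numbers, 5 for each row, row after row: the shift along the tool's x, y, z in mm, then the turn about the tool's z in rad, then the closure in counts, from 0 (fully open) to 255 (shut). A call has 1 to 20 rows; each row shifts and turns the commanded pose from where the row before left it, along the tool's axes as they then stand; what a row does not reach is not made up. A row lasts 1/8 s, in which the tool goes at most 62.5 mm and 10.7 degrees, less where a joint would pass 70% of its speed; a pose out of reach is approached as far as the arm can. A call with a gripper value outside its range is refused whole. The fingers move at their own pace and stop on an object; the grip force is fixed at half the most. Time passes only in rows, so rows that do not move let the fingers close. It gives the time, the measured TCP pose, the force and the opening at its end, in the units of the state.
- state(): the state, without advancing time (a new reading comes with each control period).
- capture(name): name is "scene" or "top"; returns a dict with "img" (400x640x3 uint8, red, green, blue), "mtx" (3x3 intrinsics, pixels), "rvec" (rotation vector, rad) and "tvec" (3), from world to camera coordinates, as OpenCV has them. Camera axes: x right, y down, z forward; pixel columns grow to the right and rows downward; lengths in m; the calibration is good to about 2 mm. A picture is of the moment at which its call begins. There is no depth.
- job_done(): hands the job in, once; it reports no verdict.
Trained networks look in a picture, given as the dict that the camera call returned (one of the last four; its "shot" number tells which), for a name from the list of things; names that differ only in an ending like _2 or _b are one class to them, and where a whole thing is asked for, a point or a joint stands for the part that bears it (a point fixed in the world has none). Each returns a list of dicts, best first, with "p" (0 to 1); they miss things now and then, are a little off and sometimes report something else, mostly with a low value. They report only what shows in the picture. A call takes as long as a camera call. They do not tell look-alikes from the thing itself.
- recognise(picture, label): "pixel" ([column, row] in pixels, amid what is visible of it).
- silhouettes(picture, label): "region" (400x640 bool, what is visible of it) and "pixel" ([column, row] in pixels, amid what is visible of it).
- landmark_of(picture, label): "pixel" ([column, row] in pixels: a listed point, or the origin of a listed thing).
The state is a dict: "time": time; "q": joint angles; "dq": joint speeds; "effort": joint torques, N m; "ee_pos": TCP position; "orientation": TCP orientation; "ft_force": force on the tool from outside, world axes, zero at the start; "ft_torque": the same for the moment, N m; "width": finger opening in m.
Only numpy, scipy, OpenCV 4.12 (cv2) and the standard library are available. Lean on these libraries where they do the work, as an engineer would, in place of code of your own. Each camera call takes 0.05 s, during which the arm holds its last target.

## Working session

There is one attempt and no reset: what is moved stays moved. The work goes in short steps, Python scripts to look and compute and a tool call to move; the robot and the scene stay as the last step left them, time stands still between calls to the robot, and variables do not carry over. Pictures are saved under pics/ and viewed, and the job is handed in when it is done.

Besides the shell and the picture viewer there is one more tool, called by a JSON object that holds its "fn" and its "kwargs". step_arm: Moves the arm, as the interface text tells. Its arguments: {"type":"object","properties":{"deltas":{"type":"array"}},"required":["deltas"]}

```bash
mkdir -p pics; cat > h.py <<'E'
from workcell import *
import numpy as np, cv2
def save(d,n): cv2.imwrite('pics/'+n+'.png',cv2.cvtColor(d['img'],cv2.COLOR_RGB2BGR))
def ray(d,px):
    R=cv2.Rodrigues(np.array(d['rvec'],float))[0]; t=np.array(d['tvec'],float).ravel()
    u=cv2.undistortPoints(np.array([[px]],float),np.array(d['mtx'],float),None)[0,0]
    return -R.T@t, R.T@np.array([u[0],u[1],1.])
def onz(d,px,z):
    c,v=ray(d,px); return c+v*(z-c[2])/v[2]
def tri(d1,p1,d2,p2):
    c1,v1=ray(d1,p1);c2,v2=ray(d2,p2)
    s=np.linalg.lstsq(np.stack([v1,-v2],1),c2-c1,rcond=None)[0]
    a=c1+s[0]*v1;b=c2+s[1]*v2
    return (a+b)/2,np.linalg.norm(a-b)
def proj(d,P): return cv2.projectPoints(np.array([P],float),np.array(d['rvec'],float),np.array(d['tvec'],float),np.array(d['mtx'],float),None)[0].ravel()
E
python3 - <<'E'
from h import *
np.set_printoptions(precision=4,suppress=True)
s=capture('scene');t=capture('top');save(s,'s0');save(t,'t0')
for l in ['stand','fork_tip','post_foot','post_top','wide_mid','collar_mid','lever_hand','lever_arm','wax_cake','punch','jar','stamp_block']:
    for n,d in (('s',s),('t',t)):
        print(l,n,[(round(r['p'],2),np.round(r['pixel'],1).tolist(),onz(d,r['pixel'],{'post_top':.08,'wide_mid':.008,'collar_mid':.009,'fork_tip':.067,'post_foot':.026,'lever_arm':.098}.get(l,0))[:2].round(4).tolist()) for r in landmark_of(d,l)[:4]])
st=state();print(st)
E
```

```text
stand s [(0.82, [350.8, 249.0], [0.6187, 0.0008])]
stand t [(0.71, [313.8, 164.4], [0.6245, -0.0106])]
fork_tip s []
fork_tip t [(0.53, [195.3, 162.1], [0.6059, 0.3305])]
post_foot s [(0.92, [370.2, 234.7], [0.6071, 0.0698])]
post_foot t [(0.85, [286.6, 166.7], [0.6091, 0.0695])]
post_top s [(0.75, [373.5, 226.0], [0.6148, 0.0715]), (0.23, [238.8, 282.0], [0.6546, -0.3491])]
post_top t [(0.82, [284.7, 162.2], [0.6102, 0.0712])]
wide_mid s [(0.43, [397.4, 164.6], [0.3497, 0.3031])]
wide_mid t [(0.85, [202.3, 250.4], [0.355, 0.3083]), (0.48, [210.9, 221.0], [0.4424, 0.2883])]
collar_mid s [(0.68, [227.6, 247.1], [0.4826, -0.3521]), (0.34, [313.3, 237.1], [0.5414, -0.0938])]
collar_mid t [(0.65, [454.0, 215.3], [0.4798, -0.4326]), (0.54, [426.5, 218.2], [0.4688, -0.3506])]
lever_hand s [(0.84, [314.9, 237.7], [0.5394, -0.0878]), (0.29, [300.5, 220.3], [0.4582, -0.1074]), (0.27, [236.7, 284.3], [0.6121, -0.3566])]
lever_hand t [(0.95, [357.8, 142.6], [0.6964, -0.1426])]
lever_arm s []
lever_arm t [(0.73, [314.6, 155.7], [0.6274, -0.0144])]
wax_cake s [(0.55, [345.8, 205.0], [0.4515, 0.05
[... 216 characters left out ...]
, 161.0], [0.6245, 0.3461])]
jar s [(0.73, [446.9, 219.1], [0.6244, 0.3415])]
jar t [(0.82, [195.5, 163.6], [0.6164, 0.3471])]
stamp_block s [(0.62, [236.6, 282.1], [0.605, -0.3551])]
stamp_block t [(0.9, [428.8, 177.1], [0.5954, -0.3595])]
{'time': 1.3, 'q': array([ 1.198 ,  0.1505,  1.4374, -0.    ,  1.5538, -0.134 ]), 'dq': array([-0.0002, -0.    ,  0.0008, -0.0012,  0.0016, -0.001 ]), 'effort': array([  0.001 , -71.2799, -57.1038,  -0.0001,   0.0017,   0.0001]), 'ee_pos': array([0.136 , 0.5587, 0.2503]), 'orientation': array([ 0.1191,  0.9929, -0.    ,  0.    ]), 'ft_force': array([-0.4764,  0.0505,  0.2797]), 'ft_torque': array([-0.0332,  0.0134, -0.035 ]), 'width': 0.08544976776305158}
```

View pics/s0.png

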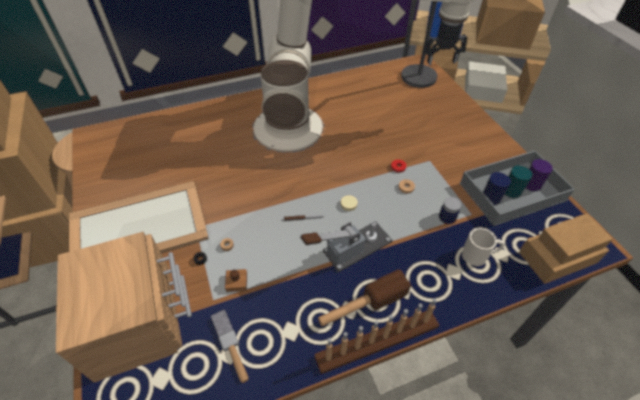

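View pics/t0.png

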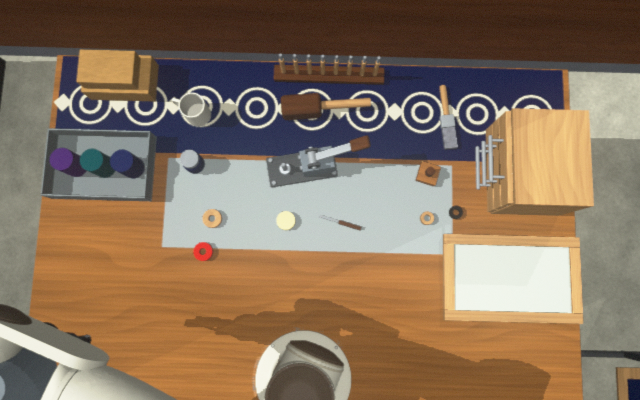

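Top view: the pale wide ring is at about (212,218), with the red look-alike at (203,251). The pale collar is at (427,218), with the black one at (456,212). The stand is around (300,168), and its lever points to the right and back. I'll zoom in to refine these.

```bash
cat > z.py <<'E'
import cv2,numpy as np
t=cv2.imread('pics/t0.png');s=cv2.imread('pics/s0.png')
z=lambda im,x,y,w,h,f:cv2.resize(im[y:y+h,x:x+w],None,fx=f,fy=f,interpolation=cv2.INTER_CUBIC)
a=z(t,260,130,120,60,6.6)[:, :792]; cv2.imwrite('pics/zt.png',a)
b=z(s,315,210,80,60,9)[:, :]; cv2.imwrite('pics/zs.png',b)
c=np.hstack([z(t,195,203,40,30,10),z(t,410,203,40,30,10)]);d=np.hstack([z(s,387,172,40,30,10),z(s,207,230,40,30,10)])
cv2.imwrite('pics/zr.png',np.vstack([c,d])[:600])
E
python3 z.py
```

```text
(no output)
```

View pics/zt.png

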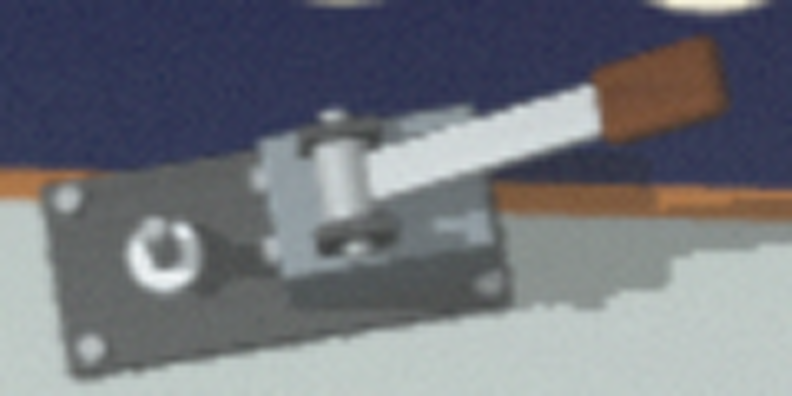

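View pics/zs.png

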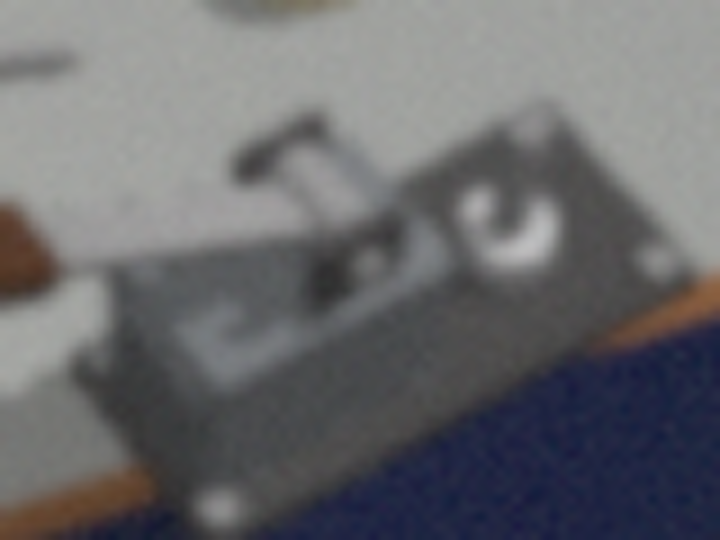

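View pics/zr.png

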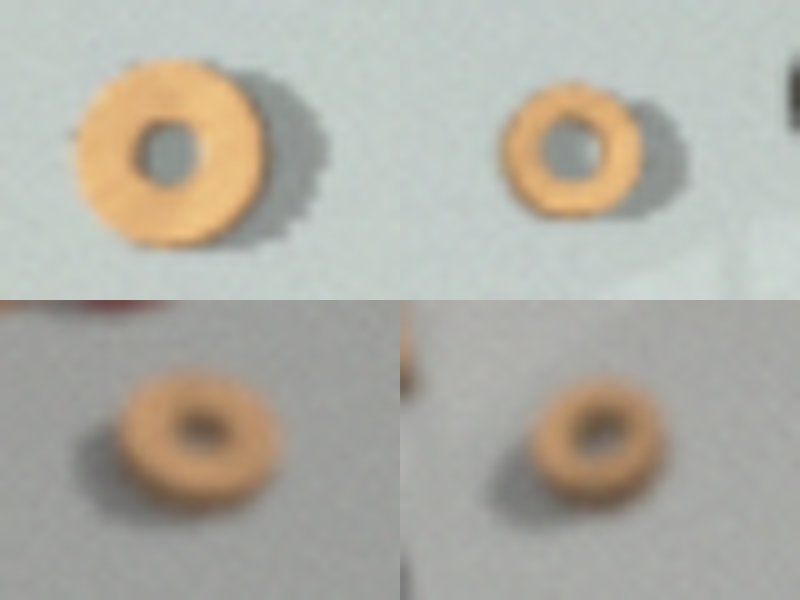

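```bash
python3 - <<'E'
from h import *
from scipy.optimize import least_squares
np.set_printoptions(precision=4,suppress=True)
s=capture('scene');t=capture('top')
for d in (s,t): print(ray(d,[320,200])[0], d['mtx'][0][0])
def zt(u,v): return [(u+.5)/6.6-.5+260,(v+.5)/6.6-.5+130]
def zs(u,v): return [(u+.5)/9-.5+315,(v+.5)/9-.5+210]
for n,p in {'A':(42,188),'B':(75,380),'C':(512,305)}.items(): print(n,onz(t,zt(*p),.012))
for n,p in {'farR':(690,270),'nearL':(215,540),'top':(545,100)}.items(): print(n,onz(s,zs(*p),.012))
print('shoulder t',onz(t,zt(163,255),.026),'s',onz(s,zs(508,225),.026))
def bolts():
    for p in ((68,198),(90,348),(490,285)): print('bolt',onz(t,zt(*p),.014))
    for p in ((533,125),(658,262),(220,505)): print('bolts',onz(s,zs(*p),.014))
bolts()
# cylinder fits
def mask(d,c,r=22):
    hsv=cv2.cvtColor(d['img'],cv2.COLOR_RGB2HSV); m=((hsv[...,1]>70)&(hsv[...,0]<22)).astype(np.uint8)
    o=np.zeros_like(m);x,y=c;o[y-r:y+r,x-r:x+r]=m[y-r:y+r,x-r:x+r]
    n,l,stt,cc=cv2.connectedComponentsWithStats(o); k=[i for i in range(1,n)]
    k=min(k,key=lambda i:np.hypot(*(cc[i]-c)) if stt[i,4]>20 else 1e9)
    return (l==k).astype(np.uint8)
def filled(m):
    c,_=cv2.findContours(m,cv2.RETR_EXTERNAL,cv2.CHAIN_APPROX_NONE);o=np.zeros_like(m);cv2.drawContours(o,c,-1,1,-1);return o
def model(d,x,y,R,h):
    a=np.linspace(0,2*np.pi,60);P=np.array([[x+R*np.cos(i),y+R*np.sin(i),z] for z in(0,h) for i in a])
    px=cv2.projectPoints(P,np.array(d['rvec'],float),np.array(d['tvec'],float),np.array(d['mtx'],float),None)[0].reshape(-1,2).astype(np.float32)
    M=cv2.moments(cv2.convexHull(px));return np.array([M['m10']/M['m00'],M['m01']/M['m00']]),M['m00']
for n,cs,ct,R,h in (('wide',(406,186),(212,218),.028,.016),('collar',(227,244),(427,218),.02,.018)):
    for nm,d,c in (('s',s,cs),('t',t,ct)):
        m=filled(mask(d,c));M=cv2.moments(m,True);q=np.array([M['m10']/M['m00'],M['m01']/M['m00']])
        x0=onz(d,q,h/2)[:2]
        r=least_squares(lambda x:model(d,x[0],x[1],R,h)[0]-q,x0,diff_step=1e-4)
        print(n,nm,r.x,'area',M['m00'],model(d,*r.x,R,h)[1])
E
```

```text
[ 1.2576 -0.349   1.0909] 420.8731491379552
[ 0.2783 -0.0466  1.5141] 510.8729464185062
A [0.637  0.1337 0.012 ]
B [0.5486 0.1148 0.012 ]
C [ 0.5889 -0.0819  0.012 ]
farR [0.6386 0.1285 0.012 ]
nearL [ 0.6787 -0.0659  0.012 ]
top [0.5541 0.1139 0.012 ]
shoulder t [0.6044 0.0762 0.026 ] s [0.6075 0.0724 0.026 ]
bolt [0.6322 0.1214 0.014 ]
bolt [0.5631 0.1085 0.014 ]
bolt [ 0.5974 -0.0716  0.014 ]
bolts [0.564  0.1042 0.014 ]
bolts [0.6328 0.1188 0.014 ]
bolts [ 0.6681 -0.0599  0.014 ]
wide s [0.4527 0.2831] area 164.0 203.4989677730482
wide t [0.4514 0.2863] area 278.0 304.1093731856672
collar s [ 0.4699 -0.3532] area 116.0 156.03371195762884
collar t [ 0.47  -0.351] area 143.0 160.03020028444007
```

```bash
cat > post.py <<'E'
from h import *
from scipy.optimize import least_squares
np.set_printoptions(precision=4,suppress=True)
for nm in ('top','scene'):
    ims=[capture(nm) for _ in range(4)];d=ims[-1]
    g=np.mean([cv2.cvtColor(i['img'],cv2.COLOR_RGB2GRAY).astype(float) for i in ims],0)
    cx,cy=[int(v) for v in proj(d,[.606,.0735,.026])]
    w=g[cy-9:cy+10,cx-10:cx+11]
    f=10;U=cv2.resize(w,None,fx=f,fy=f,interpolation=cv2.INTER_CUBIC)
    hi=np.percentile(w,97);lo=np.percentile(w,30);th=(hi+lo)/2
    m=(U>th).astype(np.uint8);n,l,stt,cc=cv2.connectedComponentsWithStats(m)
    k=1+np.argmax([stt[i,4] if np.hypot(*(cc[i]-[105,95]))<50 else 0 for i in range(1,n)])
    c=max(cv2.findContours((l==k).astype(np.uint8),cv2.RETR_EXTERNAL,cv2.CHAIN_APPROX_NONE)[0],key=len)
    h=c.reshape(-1,2)
    P=np.array([onz(d,[(u+.5)/f-.5+cx-10,(v+.5)/f-.5+cy-9],.026)[:2] for u,v in h])
    r=least_squares(lambda x:np.hypot(*(P-x[:2]).T)-.016,[.606,.0735],loss='soft_l1',f_scale=.0007)
    r2=least_squares(lambda x:np.hypot(*(P-x[:2]).T)-x[2],[.606,.0735,.016],loss='soft_l1',f_scale=.0007)
    print(nm,th,stt[k],r.x,r2.x)
    V=cv2.cvtColor(np.clip(U,0,255).astype(np.uint8),cv2.COLOR_GRAY2BGR);V=cv2.resize(V,None,fx=3,fy=3)
    a=np.linspace(0,6.283,80)
    for z,R,col in((.026,.016,(0,0,255)),(.08,.0045,(0,255,0)),(.026,.008,(255,0,0))):
        pts=np.array([(( proj(d,[r.x[0]+R*np.cos(i),r.x[1]+R*np.sin(i),z])-[cx-10,cy-9]+.5)*30-.5) for i in a]).astype(int)
        cv2.polylines(V,[pts],True,col,1)
    cv2.imwrite(f'pics/post_{nm}.png',V)
E
python3 post.py; python3 -c "
import cv2,numpy as np
a=cv2.imread('pics/post_top.png');b=cv2.imread('pics/post_scene.png');cv2.imwrite('pics/post.png',cv2.resize(np.hstack([a,b]),(800,362)))"
```

```text
top 163.39 [  44   53  101  109 5993] [0.604  0.0764] [0.6035 0.0768 0.0149]
scene 125.105 [  52   59  110   92 5694] [0.6101 0.0732] [0.6106 0.0732 0.0155]
```

View pics/post.png

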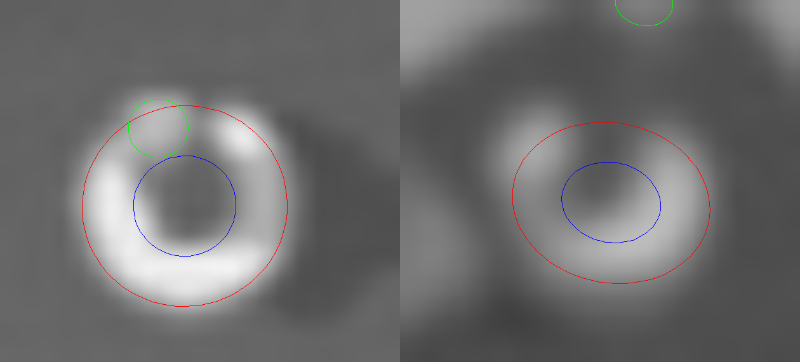

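{"fn": "step_arm", "kwargs": {"deltas": [0,0,0,0.162,0,0,0,0,0.162,0,0,0,0,0.162,0,0,0,0,0.162,0,0,0,0,0.162,0,0,0,0,0.162,0,0,0,0,0.162,0,-33,25,15,0,0,-33,25,15,0,0,-33,25,15,0,0,-33,25,15,0,0,-33,25,15,0,0,-33,25,15,0,0,-33,25,15,0,0,-33,25,15,0,0,-33,25,15,0,0,-33,25,15,0,0,0,0,0,0,0,0,0,0,0,0]}}

```text
time: 4.18
ee_pos: [0.4459, 0.2845, 0.1005]
orientation: [0.634, 0.773, -0.0, -0.0]
ft_force: [0.5, -0.3, -0.7]
width: 0.0853
```

```bash
cat > go.py <<'E'
import sys
from h import *
from scipy.spatial.transform import Rotation as Ro
def rel(target,st=None):
    st=st or state();R=Ro.from_quat(st['orientation']).as_matrix()
    return (R.T@(np.array(target)-st['ee_pos']))*1000
if __name__=='__main__':
    np.set_printoptions(precision=4,suppress=True)
    st=state();R=Ro.from_quat(st['orientation']).as_matrix()
    print('t',st['time'],'pos',st['ee_pos'],'yaw_y',np.arctan2(R[1,1],R[0,1]),'F',st['ft_force'],'T',st['ft_torque'],'w',st['width'])
    if len(sys.argv)>3: print('rel mm',rel([float(a) for a in sys.argv[1:4]]))
E
python3 go.py .452 .285 .018
```

```text
t 4.175 pos [0.4459 0.2845 0.1005] yaw_y 0.19759414863179675 F [ 0.4996 -0.2533 -0.7075] T [ 0.0283  0.0404 -0.0173] w 0.08532954352503426
rel mm [-0.7073  6.127  82.451 ]
```

{"fn": "step_arm", "kwargs": {"deltas": [-0.7,6,25,0,0,0,0,25,0,0,0,0,20,0,0,0,0,12.5,0,0,0,0,0,0,0,0,0,0,0,255,0,0,0,0,255,0,0,0,0,255,0,0,0,0,255,0,0,0,0,255,0,0,0,0,255]}}

```text
time: 5.55
ee_pos: [0.4525, 0.2851, 0.0194]
orientation: [0.634, 0.773, 0.001, 0.0]
ft_force: [-5.4, -1.6, 15.5]
width: 0.054
```

```bash
python3 go.py .604 .0755 .12
```

```text
t 5.55 pos [0.4525 0.2851 0.0194] yaw_y 0.1978725280363332 F [-5.4152 -1.5688 15.4755] T [-0.3239  0.9946 -0.0996] w 0.05402462172915934
rel mm [-235.2011  107.4824 -100.5915]
```

{"fn": "step_arm", "kwargs": {"deltas": [0,0,-3,0,255,0,0,-20,0,255,0,0,-40,0,255,0,0,-40,0,255,0,0,0,0,255,0,0,0,0,255]}}

```text
time: 6.3
ee_pos: [0.4518, 0.2846, 0.1204]
orientation: [0.634, 0.774, -0.0, -0.0]
ft_force: [-0.7, -1.5, -0.7]
width: 0.0535
```

```bash
cat > ring.py <<'E'
import sys
from h import *
from go import Ro
from scipy.optimize import least_squares
np.set_printoptions(precision=4,suppress=True)
# view held ring: crop around expected
exec(open('go.py').read().split("if __name__")[0])
st=state();print(st['ee_pos'],st['ft_force'],st['width'])
P=st['ee_pos']-[0,0,.010]
out=[]
for nm in('top','scene'):
    d=capture(nm);save(d,sys.argv[1]+nm);c=proj(d,P).astype(int);print(nm,c)
    w=d['img'][c[1]-25:c[1]+25,c[0]-25:c[0]+25];out.append(cv2.resize(w,(400,400),interpolation=cv2.INTER_CUBIC))
cv2.imwrite('pics/'+sys.argv[1]+'z.png',cv2.cvtColor(np.hstack(out),cv2.COLOR_RGB2BGR))
E
python3 ring.py a
```

```text
[0.4518 0.2846 0.1204] [-0.7249 -1.5217 -0.7151] 0.053546054810105555
top [204 213]
scene [411 164]
```

View pics/az.png

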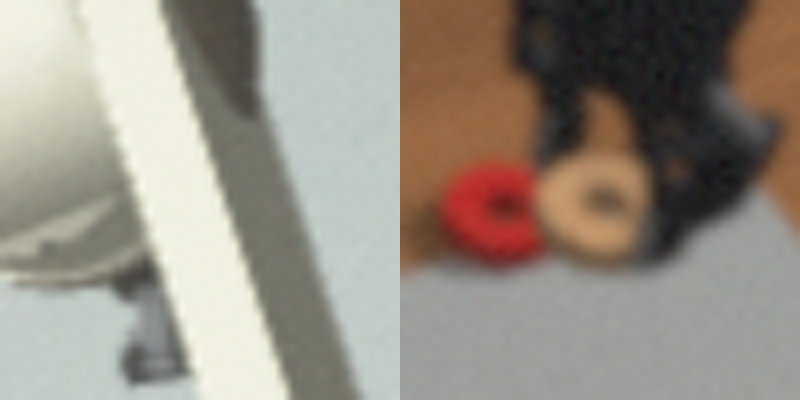

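{"fn": "step_arm", "kwargs": {"deltas": [0,0,40,0,255,0,0,40,0,255,0,0,15,0,255,0,0,4.7,0,255,0,0,0,0,255,0,0,0,0,0,0,0,0,0,0,0,0,0,0,0,0,0,0,0,0]}}

```text
time: 7.52
ee_pos: [0.4521, 0.2848, 0.0212]
orientation: [0.634, 0.774, 0.0, 0.0]
ft_force: [-0.5, -0.2, 0.5]
width: 0.0853
```

{"fn": "step_arm", "kwargs": {"deltas": [0,0,0,-0.1745,0,0,0,0,-0.1745,0,0,0,0,-0.1745,0,0,0,0,-0.1745,0,0,0,0,-0.1745,0,0,0,0,-0.1745,0,0,0,0,-0.1745,0,0,0,0,-0.1745,0,0,0,0,-0.1748,0,0,0,0,0,0,0,0,0,0,255,0,0,0,0,255,0,0,0,0,255,0,0,0,0,255,0,0,0,0,255,0,0,0,0,255]}}

```text
time: 9.52
ee_pos: [0.4522, 0.2848, 0.0218]
orientation: [-0.098, 0.995, 0.0, 0.0]
ft_force: [-4.4, -1.9, 12.4]
width: 0.0531
```

```bash
python3 go.py
```

```text
t 9.525 pos [0.4522 0.2848 0.0218] yaw_y 1.7669417423157712 F [-4.4286 -1.9032 12.3873] T [-0.3786  0.6815  0.0152] w 0.05306594645731186
```

{"fn": "step_arm", "kwargs": {"deltas": [0,0,0,0,0,0,0,0,0,0,0,0,0,0,0,0,0,-45,0,0,0,0,-50,0,0,8,-48,0,0,0,8,-48,0,0,0,8,-48,0,0,0,8,-48,0,0,0,8,-48,0,0,0,8,-48,0,0,0,8,-48,0,0,0,8,-48,0,0,0,8,-48,0,0,0,8,-48,0,0,0,8,-48,0,0,0,8,-48,0,0,0,8,-48,0,75,0,0,0,0,75,0,0,0,0,75]}}

```text
$.deltas: bad value
```

```bash
cat > cyl.py <<'E'
import sys
from h import *
from scipy.optimize import least_squares
np.set_printoptions(precision=4,suppress=True)
def mask(d,c,r=18):
    hsv=cv2.cvtColor(d['img'],cv2.COLOR_RGB2HSV); m=((hsv[...,1]>70)&(hsv[...,0]<22)).astype(np.uint8)
    o=np.zeros_like(m);x,y=[int(v) for v in c];o[y-r:y+r,x-r:x+r]=m[y-r:y+r,x-r:x+r]
    n,l,stt,cc=cv2.connectedComponentsWithStats(o)
    k=min(range(1,n),key=lambda i:np.hypot(*(cc[i]-c)) if stt[i,4]>20 else 1e9)
    m=(l==k).astype(np.uint8);q,_=cv2.findContours(m,cv2.RETR_EXTERNAL,cv2.CHAIN_APPROX_NONE);o=np.zeros_like(m);cv2.drawContours(o,q,-1,1,-1);return o
def model(d,x,y,R,z0,h):
    a=np.linspace(0,2*np.pi,60);P=np.array([[x+R*np.cos(i),y+R*np.sin(i),z] for z in(z0,z0+h) for i in a])
    px=cv2.projectPoints(P,np.array(d['rvec'],float),np.array(d['tvec'],float),np.array(d['mtx'],float),None)[0].reshape(-1,2).astype(np.float32)
    M=cv2.moments(cv2.convexHull(px));return np.array([M['m10']/M['m00'],M['m01']/M['m00']]),M['m00']
def fit(d,guess,R,z0,h):
    m=mask(d,proj(d,[guess[0],guess[1],z0+h/2]));M=cv2.moments(m,True);q=np.array([M['m10']/M['m00'],M['m01']/M['m00']])
    r=least_squares(lambda x:model(d,x[0],x[1],R,z0,h)[0]-q,guess[:2],diff_step=1e-4)
    return r.x,M['m00'],model(d,*r.x,R,z0,h)[1]
E
python3 - <<'E'
from cyl import *
for nm in('top','scene'):
    d=capture(nm);save(d,'b'+nm);print(nm,fit(d,[.452,.285],.028,0,.016))
    try: print(fit(d,[.47,-.352],.02,0,.018))
    except Exception as e: print(e)
E
python3 go.py .470 -.352 .022
```

```text
t 9.575 pos [0.4522 0.2848 0.0218] yaw_y 1.7668593655996767 F [-4.7136 -1.4934 12.0749] T [-0.3735  0.6387  0.024 ] w 0.05311505413971514
rel mm [ 106.5993 -628.0679   -0.2353]Traceback (most recent call last):
  File "<stdin>", line 3, in <module>
  File "cyl.py", line 16, in fit
    m=mask(d,proj(d,[guess[0],guess[1],z0+h/2]));M=cv2.moments(m,True);q=np.array([M['m10']/M['m00'],M['m01']/M['m00']])
  File "cyl.py", line 9, in mask
    k=min(range(1,n),key=lambda i:np.hypot(*(cc[i]-c)) if stt[i,4]>20 else 1e9)
ValueError: min() iterable argument is empty
```

{"fn": "step_arm", "kwargs": {"deltas": [0,0,0,0,0,0,0,0,0,0,0,0,0,0,0,0,0,-45,0,0,0,0,-50,0,0,8,-48,0,0,0,8,-48,0,0,0,8,-48,0,0,0,8,-48,0,0,0,8,-48,0,0,0,8,-48,0,0,0,8,-48,0,0,0,8,-48,0,0,0,8,-48,0,0,0,8,-48,0,0,0,8,-48,0,75,0,8,-48,0,75,0,8,-48,0,75,0,0,0,0,75,0,0,0,0,75]}}

```text
$.deltas: bad value
```

```bash

python3 - <<'E'
from cyl import *
for nm in('top','scene'):
    d=capture(nm);save(d,'b'+nm);print(nm,fit(d,[.452,.285],.028,0,.016))
    try: print(fit(d,[.47,-.352],.02,0,.018))
    except Exception as e: print(e)
E
python3 go.py .470 -.352 .022
```

```text
t 9.625 pos [0.4522 0.2848 0.0218] yaw_y 1.766915232417626 F [-3.2053 -1.9483 12.3461] T [-0.3413  0.7167 -0.0171] w 0.05343317045516757
rel mm [ 106.6218 -628.0898   -0.2519]Traceback (most recent call last):
  File "<stdin>", line 3, in <module>
  File "cyl.py", line 16, in fit
    m=mask(d,proj(d,[guess[0],guess[1],z0+h/2]));M=cv2.moments(m,True);q=np.array([M['m10']/M['m00'],M['m01']/M['m00']])
  File "cyl.py", line 9, in mask
    k=min(range(1,n),key=lambda i:np.hypot(*(cc[i]-c)) if stt[i,4]>20 else 1e9)
ValueError: min() iterable argument is empty
```

{"fn": "step_arm", "kwargs": {"deltas": [0,0,0,0,0,0,0,0,0,0,0,0,0,0,0,0,0,-45,0,0,0,0,-50,0,0,8,-48,0,0,0,8,-48,0,0,0,8,-48,0,0,0,8,-48,0,0,0,8,-48,0,0,0,8,-48,0,0,0,8,-48,0,0,0,8,-48,0,0,0,8,-48,0,0,0,8,-48,0,0,0,8,-48,0,0,75,8,-48,0,0,75,8,-48,0,0,75,0,0,0,0,75,0,0,0,0,75]}}

```text
time: 12.12
ee_pos: [0.4726, -0.3471, 0.1158]
orientation: [-0.099, 0.995, 0.0, -0.0]
ft_force: [0.5, -0.4, -0.1]
width: 0.0605
```

```bash

python3 - <<'E'
from cyl import *
for nm in('top','scene'):
    d=capture(nm);save(d,'b'+nm);print(nm,fit(d,[.452,.285],.028,0,.016))
    try: print(fit(d,[.47,-.352],.02,0,.018))
    except Exception as e: print(e)
E
python3 go.py .470 -.352 .022
```

```text
top (array([0.4516, 0.2866]), 275.0, 304.11383002845105)
(array([ 0.461 , -0.3527]), 57.0, 160.26137076783925)
scene (array([0.4529, 0.2834]), 167.0, 203.53858152148314)
(array([ 0.4702, -0.3532]), 116.0, 156.08747108094394)
t 12.225 pos [ 0.4729 -0.3465  0.1162] yaw_y 1.7694882805690875 F [ 0.3429  1.4266 -0.3526] T [-0.0022 -0.0365 -0.0463] w 0.06039282215669128
rel mm [ 3.9469 -4.7986 94.1597]
```

{"fn": "step_arm", "kwargs": {"deltas": [4,-4.8,30,0,75,0,0,30,0,75,0,0,20,0,75,0,0,10,0,75,0,0,0,0,75,0,0,0,0,255,0,0,0,0,255,0,0,0,0,255,0,0,0,0,255,0,0,0,0,75,0,0,0,0,75,0,0,0,0,75,0,0,0,0,75]}}

```text
time: 13.85
ee_pos: [0.4698, -0.353, 0.0261]
orientation: [-0.099, 0.995, -0.0, -0.0]
ft_force: [0.3, -0.6, -0.3]
width: 0.0603
```

{"fn": "step_arm", "kwargs": {"deltas": [0,0,0,0.1745,75,0,0,0,0.1745,75,0,0,0,0.1745,75,0,0,0,0.1745,75,0,0,0,0.1745,75,0,0,0,0.1745,75,0,0,0,0.1745,75,0,0,0,0.1745,75,0,0,0,0.1745,75,0,0,0,0,75,0,0,0,0,255,0,0,0,0,255,0,0,0,0,255,0,0,0,0,255,0,0,0,0,255]}}

```text
time: 15.72
ee_pos: [0.4699, -0.3531, 0.0266]
orientation: [0.633, 0.775, -0.0, 0.0]
ft_force: [-1.6, 1.2, 7.1]
width: 0.0368
```

```bash
python3 go.py
```

```text
t 15.725 pos [ 0.4699 -0.3531  0.0266] yaw_y 0.20111073295653076 F [-1.6271  1.1767  7.1119] T [0.2292 0.3057 0.0351] w 0.036767349742501725
```

{"fn": "step_arm", "kwargs": {"deltas": [0,0,0,0,75,0,0,0,0,75,0,0,0,0,75,0,0,-40,0,75,0,0,-50,0,0,48,8.5,0,0,0,48,8.5,0,0,0,48,8.5,0,0,0,48,8.5,0,0,0,48,8.5,0,0,0,48,8.5,0,0,0,48,8.5,0,0,0,48,8.5,0,0,0,48,8.5,0,0,0,48,8.5,0,0,0,48,8.5,0,0,0,48,8.5,0,0,0,48,8.5,0,0,0,0,0,0,0,0,0,0,0,0]}}

```text
$.deltas: bad value
```

```bash
python3 go.py .4522 .2848 .025
```

```text
t 15.725 pos [ 0.4699 -0.3531  0.0266] yaw_y 0.20111073295653076 F [-1.6271  1.1767  7.1119] T [0.2292 0.3057 0.0351] w 0.036767349742501725
rel mm [628.5988 110.0353   1.374 ]
```

{"fn": "step_arm", "kwargs": {"deltas": [0,0,0,0,75,0,0,0,0,75,0,0,0,0,75,0,0,-40,0,75,0,0,-50,0,0,48,8.5,0,0,0,48,8.5,0,0,0,48,8.5,0,0,0,48,8.5,0,0,0,48,8.5,0,0,0,48,8.5,0,0,0,48,8.5,0,0,0,48,8.5,0,0,0,48,8.5,0,0,0,48,8.5,0,0,0,48,8.5,0,0,0,48,8.5,0,0,0,48,8.5,0,0,0,0,0,0,0,0]}}

```text
time: 18.1
ee_pos: [0.4547, 0.2831, 0.1158]
orientation: [0.632, 0.775, 0.0, -0.0]
ft_force: [-0.6, -0.6, 0.0]
width: 0.0854
```

```bash
python3 go.py .4522 .2848 .025; sed -i 's/.606,.0735/.604,.0748/' post.py; python3 post.py; python3 go.py
```

```text
t 18.1 pos [0.4547 0.2831 0.1158] yaw_y 0.20193377661747602 F [-0.6063 -0.5852  0.0403] T [0.0099 0.0639 0.0102] w 0.0853725938057777
rel mm [ 2.1276 -2.1157 90.8419]
top 162.0225 [  54   43  101  109 5955] [0.604  0.0764] [0.6035 0.0768 0.0149]
scene 126.245 [  52   69  110   92 5643] [0.61   0.0731] [0.6106 0.0732 0.0154]
t 18.5 pos [0.4555 0.2798 0.1162] yaw_y 0.1971894628022421 F [-0.6154 -0.3035  0.3269] T [ 0.0009  0.0419 -0.0138] w 0.0852848095999008
```

```bash
python3 go.py .4522 .2848 .023
```

```text
t 18.5 pos [0.4555 0.2798 0.1162] yaw_y 0.1971894628022421 F [-0.6154 -0.3035  0.3269] T [ 0.0009  0.0419 -0.0138] w 0.0852848095999008
rel mm [ 5.5336 -2.2695 93.2294]
```

{"fn": "step_arm", "kwargs": {"deltas": [5.5,-2.3,30,0,0,0,0,30,0,0,0,0,20,0,0,0,0,13,0,0,0,0,0,0,0,0,0,0,0,255,0,0,0,0,255,0,0,0,0,255,0,0,0,0,255,0,0,0,0,255,0,0,-30,0,255,0,0,-50,0,255,0,0,-20,0,255,0,0,0,0,255]}}

```text
time: 20.25
ee_pos: [0.4527, 0.2858, 0.1251]
orientation: [0.634, 0.774, 0.002, 0.001]
ft_force: [0.3, -0.4, -1.3]
width: 0.0529
```

```bash
python3 go.py .6042 .0748 .123
```

```text
t 20.25 pos [0.4527 0.2858 0.1251] yaw_y 0.1983640764268558 F [ 0.3386 -0.3582 -1.3246] T [-0.0263 -0.0065  0.0253] w 0.05291335527317033
rel mm [-236.7653  106.9645    2.2999]
```

{"fn": "step_arm", "kwargs": {"deltas": [-40,18,0,0,255,-40,18,0,0,255,-40,18,0,0,255,-40,18,0,0,255,-40,18,0,0,255,-36.8,17,0,0,255,0,0,0,0,255,0,0,0,0,255,0,0,0,0,255]}}

```text
time: 21.38
ee_pos: [0.6029, 0.0752, 0.1228]
orientation: [0.633, 0.774, -0.0, -0.0]
ft_force: [-0.6, 0.1, -0.2]
width: 0.0526
```

```bash
python3 ring.py c; python3 go.py .6042 .0748 .123;python3 - <<'E'
from cyl import *
d=capture('scene');P=state()['ee_pos'];print(fit(d,P,.028,P[2]-.023,.016))
E
```

```text
[0.6029 0.0752 0.1228] [-0.6453  0.0514 -0.1616] 0.05258149965033328
top [282 162]
scene [373 215]
t 21.475 pos [0.6031 0.0751 0.1231] yaw_y 0.1992977999287343 F [-0.5067  0.2494  0.2518] T [-0.008   0.0271  0.0107] w 0.052443555861367515
rel mm [-0.5454  0.9945  0.1146]
(array([0.6012, 0.0685]), 204.0, 286.87208092212677)
```

View pics/cz.png

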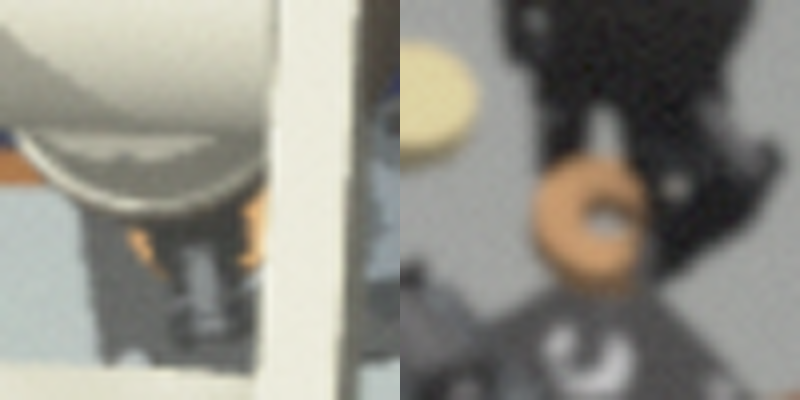

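{"fn": "step_arm", "kwargs": {"deltas": [-0.5,1,10,0,255,0,0,6,0,255,0,0,3,0,255,0,0,3,0,255,0,0,0,0,255]}}

```text
time: 22.15
ee_pos: [0.6045, 0.0741, 0.1009]
orientation: [0.634, 0.774, -0.0, -0.0]
ft_force: [1.0, 1.1, 0.1]
width: 0.0525
```

```bash
python3 go.py .6042 .0748 .123
```

```text
t 22.15 pos [0.6045 0.0741 0.1009] yaw_y 0.19829966454223677 F [1.0149 1.0922 0.0847] T [ 0.0297 -0.0341  0.0179] w 0.052530444045982644
rel mm [  0.7487  -0.1728 -22.0833]
```

Ring bottom is at about 78 mm with no force, so I'll go on in small steps.

{"fn": "step_arm", "kwargs": {"deltas": [0.4,0,3,0,255,0,0,3,0,255,0,0,2,0,255,0,0,0,0,255]}}

```text
time: 22.65
ee_pos: [0.6044, 0.0745, 0.0929]
orientation: [0.634, 0.774, -0.0, -0.0]
ft_force: [0.3, -0.2, -0.7]
width: 0.0529
```

```bash
python3 go.py .6042 .0748 .123
```

```text
t 22.65 pos [0.6044 0.0745 0.0929] yaw_y 0.1983097201906386 F [ 0.2556 -0.233  -0.6905] T [-0.0279  0.0457  0.0349] w 0.05293986620625163
rel mm [  0.3372  -0.1681 -30.0951]
```

{"fn": "step_arm", "kwargs": {"deltas": [0,0,6,0,255,0,0,6,0,255,0,0,6,0,255,0,0,6,0,255,0,0,0,0,255]}}

```text
time: 23.28
ee_pos: [0.6042, 0.0745, 0.0685]
orientation: [0.634, 0.774, -0.0, -0.0]
ft_force: [-0.2, -0.9, 0.1]
width: 0.0529
```

{"fn": "step_arm", "kwargs": {"deltas": [0,0,6,0,255,0,0,6,0,255,0,0,4,0,255,0,0,2,0,255,0,0,1.5,0,255,0,0,0,0,255]}}

```text
time: 24.02
ee_pos: [0.6044, 0.0745, 0.0508]
orientation: [0.634, 0.774, -0.0, 0.0]
ft_force: [-9.7, 0.2, 17.2]
width: 0.0528
```

```bash
python3 ring.py d; python3 go.py .6042 .0748 .123
```

```text
[0.6044 0.0745 0.0508] [-9.6517  0.2363 17.1928] 0.052826498893368
top [284 167]
scene [371 230]
t 24.125 pos [0.6045 0.0745 0.0508] yaw_y 0.19839065862256736 F [-8.8763 -0.6553 16.7235] T [-0.1031  1.5491 -0.0191] w 0.05275804887117055
rel mm [  0.3304  -0.1676 -72.1855]
```

View pics/dz.png

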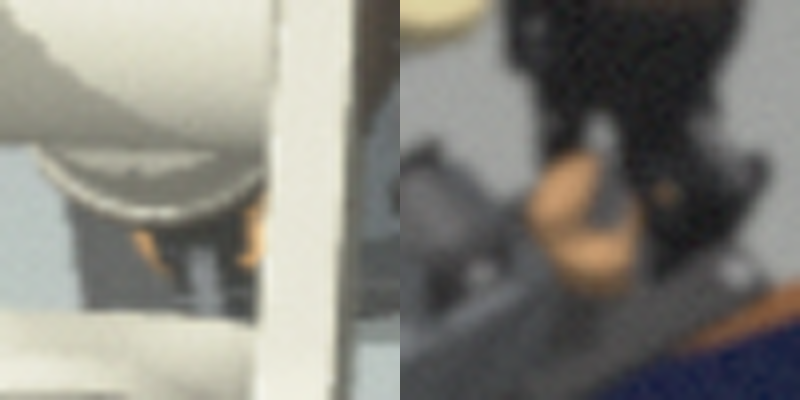

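{"fn": "step_arm", "kwargs": {"deltas": [0,0,0,0,0,0,0,0,0,0,0,0,0,0,0,0,0,-10,0,0,0,0,-30,0,0,0,0,-35,0,0,0,0,-30,0,0,-20,-45,0,0,0,-20,-45,0,0,0,-20,-45,0,0,0,-20,-45,0,0,0,-39,-4.5,0,0,75,-39,-4.5,0,0,75,-39,-4.5,0,0,75,-39,-4.5,0,0,75,-39,-4.5,0,0,75,-39,-4.5,0,0,75,-39,-4.5,0,0,75,-39,-4.5,0,0,75,0,0,0,0,75]}}

```text
time: 26.62
ee_pos: [0.4697, -0.3545, 0.1548]
orientation: [0.634, 0.773, -0.0, 0.0]
ft_force: [-0.2, 0.6, -0.3]
width: 0.0599
```

{"fn": "step_arm", "kwargs": {"deltas": [0,0,0,0,75,0,0,0,0,75]}}

```text
time: 26.88
ee_pos: [0.4701, -0.3515, 0.155]
orientation: [0.633, 0.774, -0.0, 0.0]
ft_force: [-0.8, 0.2, 1.0]
width: 0.0606
```

```bash
cat > stk.py <<'E'
import sys
from h import *
out=[]
for nm in('top','scene'):
    d=capture(nm);save(d,sys.argv[1]+nm);c=proj(d,[.6042,.0748,.04]).astype(int);print(nm,c)
    w=d['img'][c[1]-25:c[1]+25,c[0]-25:c[0]+25];out.append(cv2.resize(w,(400,400),interpolation=cv2.INTER_CUBIC))
    if nm=='top':
        from cyl import fit
        print(fit(d,[.6042,.0748],.028,.026,.016),fit(d,[.4699,-.353],.02,0,.018))
    else: print(fit(d,[.4699,-.353],.02,0,.018))
cv2.imwrite('pics/'+sys.argv[1]+'z.png',cv2.cvtColor(np.hstack(out),cv2.COLOR_RGB2BGR))
E
python3 stk.py e; python3 go.py .4699 -.353 .0265
```

```text
top [284 167]
(array([0.6037, 0.0756]), 295.0, 298.97632411890663) (array([ 0.4695, -0.3527]), 143.0, 160.1124697907362)
scene [371 230]
(array([ 0.469 , -0.3548]), 116.0, 156.04604978044517)
t 26.975 pos [ 0.4701 -0.3517  0.155 ] yaw_y 0.19914638804915816 F [-0.3967  1.2462  0.4217] T [-0.0233  0.0346 -0.072 ] w 0.06036562460923284
rel mm [ -1.2326  -0.5011 128.5189]
```

View pics/ez.png

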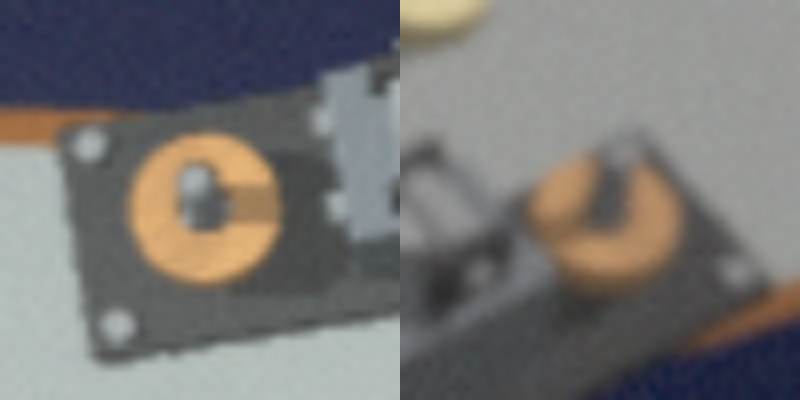

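{"fn": "step_arm", "kwargs": {"deltas": [-1.5,-0.5,40,0,75,0,0,40,0,75,0,0,30,0,75,0,0,18,0,75,0,0,0,0,75,0,0,0,0,255,0,0,0,0,255,0,0,0,0,255,0,0,0,0,255,0,0,0,0,255]}}

```text
time: 28.22
ee_pos: [0.4704, -0.3545, 0.0285]
orientation: [0.634, 0.774, -0.0, 0.001]
ft_force: [-1.7, 2.0, 8.1]
width: 0.0366
```

```bash
python3 go.py
```

```text
t 28.225 pos [ 0.4704 -0.3545  0.0285] yaw_y 0.19836194169192145 F [-1.6582  2.0489  8.1241] T [0.3252 0.3591 0.0235] w 0.036603622950799074
```

{"fn": "step_arm", "kwargs": {"deltas": [0,0,-20,0,255,0,0,-45,0,255,0,0,-45,0,255,0,0,0,0,255,0,0,0,0,255]}}

```text
time: 28.85
ee_pos: [0.4697, -0.3539, 0.1369]
orientation: [0.634, 0.774, -0.0, 0.0]
ft_force: [-0.0, 0.4, -1.6]
width: 0.0366
```

```bash
python3 go.py .6042 .0748 .136
```

```text
t 28.85 pos [ 0.4697 -0.3539  0.1369] yaw_y 0.1983502047142658 F [-0.0169  0.4407 -1.5672] T [-0.0033 -0.0444 -0.0327] w 0.03658454952597676
rel mm [393.7763 216.3      0.7247]
```

{"fn": "step_arm", "kwargs": {"deltas": [39,4.5,0,0,255,39,4.5,0,0,255,39,4.5,0,0,255,39,4.5,0,0,255,39,4.5,0,0,255,39,4.5,0,0,255,39,4.5,0,0,255,39,4.5,0,0,255,20.4,45,0,0,255,20.4,45,0,0,255,20.4,45,0,0,255,20.4,45.3,0,0,255,0,0,0,0,255,0,0,0,0,255,0,0,0,0,255,0,0,0,0,255]}}

```text
time: 30.85
ee_pos: [0.6039, 0.074, 0.1369]
orientation: [0.634, 0.773, 0.0, 0.0]
ft_force: [-0.1, 0.2, 0.7]
width: 0.0367
```

```bash
python3 go.py .6043 .0746 .107
```

```text
t 30.85 pos [0.6039 0.074  0.1369] yaw_y 0.19754157373340384 F [-0.0832  0.1664  0.656 ] T [-0.0468  0.0266  0.0329] w 0.036742318611660184
rel mm [ 0.516   0.5213 29.8852]
```

{"fn": "step_arm", "kwargs": {"deltas": [0.5,0.5,15,0,255,0,0,12,0,255,0,0,3,0,255,0,0,3,0,255,0,0,0,0,255]}}

```text
time: 31.48
ee_pos: [0.6047, 0.0751, 0.1036]
orientation: [0.634, 0.774, -0.0, 0.0]
ft_force: [-0.2, 0.8, -0.3]
width: 0.0367
```

{"fn": "step_arm", "kwargs": {"deltas": [0,0,3,0,255,0,0,3,0,255,0,0,0,0,255]}}

```text
time: 31.85
ee_pos: [0.6048, 0.075, 0.0974]
orientation: [0.634, 0.774, -0.0, 0.0]
ft_force: [1.6, -2.7, -1.0]
width: 0.0365
```

{"fn": "step_arm", "kwargs": {"deltas": [-0.5,0,3,0,255,0,0,5,0,255,0,0,5,0,255,0,0,5,0,255,0,0,0,0,255]}}

```text
time: 32.48
ee_pos: [0.6047, 0.0746, 0.0791]
orientation: [0.634, 0.774, -0.0, -0.0]
ft_force: [1.3, -1.1, -1.0]
width: 0.0367
```

{"fn": "step_arm", "kwargs": {"deltas": [0,0,4,0,255,0,0,3,0,255,0,0,2,0,255,0,0,1,0,255,0,0,0,0,255]}}

```text
time: 33.1
ee_pos: [0.6048, 0.0747, 0.0705]
orientation: [0.634, 0.774, 0.0, 0.0]
ft_force: [-4.7, -1.4, 12.9]
width: 0.037
```

{"fn": "step_arm", "kwargs": {"deltas": [0,0,0,0,60,0,0,0,0,60,0,0,0,0,60,0,0,-10,0,60,0,0,-30,0,60,0,0,-40,0,60,0,0,-50,0,60,0,0,-35,0,60,0,0,0,0,255,-38,0,0,0,255,-38,0,0,0,255,-38,0,0,0,255,-38,0,0,0,255,-38,0,0,0,255,-38,0,0,0,255,0,0,0,0,255,0,0,0,0,255]}}

```text
time: 35.22
ee_pos: [0.6495, -0.1486, 0.2341]
orientation: [0.634, 0.774, -0.0, -0.0]
ft_force: [0.4, -0.5, 0.8]
width: -0.0
```

```bash
cat > stk2.py <<'E'
import sys
from h import *
out=[]
from cyl import fit
for nm in('top','scene'):
    d=capture(nm);save(d,sys.argv[1]+nm);c=proj(d,[.6142,.0248,.06]).astype(int);print(nm,c)
    for l in('wide_mid','collar_mid','lever_hand'):
        print(l,[(round(r['p'],2),np.round(r['pixel'],1).tolist(),onz(d,r['pixel'],{'wide_mid':.034,'collar_mid':.051,'lever_hand':float(sys.argv[2])}[l])[:2].round(4).tolist()) for r in landmark_of(d,l)[:3]])
    w=d['img'][c[1]-35:c[1]+35,c[0]-35:c[0]+35];out.append(cv2.resize(w,(400,400),interpolation=cv2.INTER_CUBIC))
cv2.imwrite('pics/'+sys.argv[1]+'z.png',cv2.cvtColor(np.hstack(out),cv2.COLOR_RGB2BGR))
E
python3 stk2.py f .177; python3 go.py .6497 -.1506 .205
```

```text
top [301 162]
wide_mid [(0.82, [199.9, 250.3], [0.3538, 0.3091]), (0.55, [286.2, 168.8], [0.601, 0.0698]), (0.5, [356.0, 143.2], [0.685, -0.1351])]
collar_mid [(0.67, [282.8, 165.9], [0.6057, 0.0787]), (0.5, [454.0, 214.1], [0.4777, -0.4218])]
lever_hand [(0.63, [357.8, 141.9], [0.6495, -0.1314])]
scene [358 234]
wide_mid [(0.56, [393.1, 166.5], [0.3745, 0.2688]), (0.55, [370.1, 235.3], [0.6139, 0.0654]), (0.41, [369.1, 232.3], [0.6026, 0.0674])]
collar_mid [(0.64, [371.5, 231.1], [0.6116, 0.0694]), (0.64, [300.2, 219.7], [0.493, -0.1188])]
lever_hand [(0.96, [315.7, 236.3], [0.6525, -0.1266])]
t 35.625 pos [ 0.6497 -0.1485  0.2347] yaw_y 0.19879931906860432 F [ 0.0361 -0.2879 -0.8417] T [ 0.0192 -0.0044 -0.0089] w 0.0003054310554640369
rel mm [-2.0481 -0.3905 29.7298]
```

View pics/fz.png

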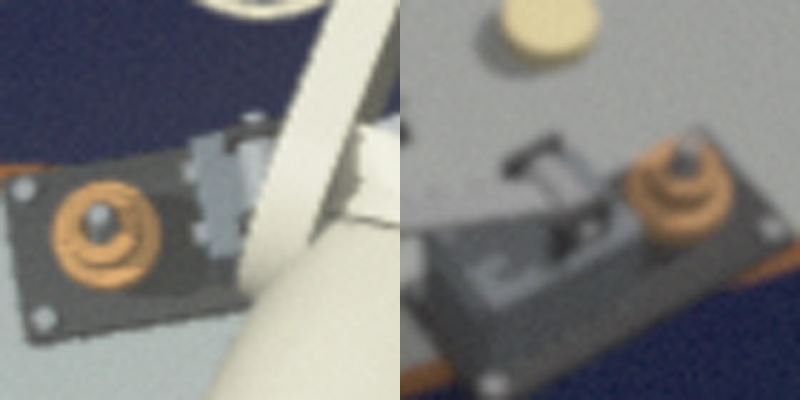

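{"fn": "step_arm", "kwargs": {"deltas": [-2,0,15,0,255,0,0,10,0,255,0,0,10,0,255,0,0,10,0,255,0,0,0,0,255]}}

```text
time: 36.25
ee_pos: [0.6499, -0.1506, 0.1888]
orientation: [0.634, 0.774, -0.0, -0.001]
ft_force: [-0.2, 2.5, 2.8]
width: -0.0002
```

{"fn": "step_arm", "kwargs": {"deltas": [0,0,10,0,255,0,0,10,0,255,0,0,10,0,255,0,0,10,0,255,0,0,0,0,255]}}

```text
time: 36.88
ee_pos: [0.6501, -0.1509, 0.1493]
orientation: [0.634, 0.774, -0.0, 0.0]
ft_force: [0.1, -0.5, 6.7]
width: -0.0002
```

```bash
python3 go.py .6497 -.1506 .125
```

```text
t 36.875 pos [ 0.6501 -0.1509  0.1493] yaw_y 0.19818329979490565 F [ 0.0658 -0.4813  6.7016] T [0.0126 0.0533 0.0013] w -0.00016065554519027796
rel mm [ 0.4241 -0.3164 24.3015]
```

{"fn": "step_arm", "kwargs": {"deltas": [0,0,10,0,255,0,0,8,0,255,0,0,6,0,255,0,0,0,0,255,0,0,0,0,255,0,0,0,0,255,0,0,0,0,255]}}

```text
time: 37.75
ee_pos: [0.6504, -0.1513, 0.1265]
orientation: [0.634, 0.774, -0.0, 0.001]
ft_force: [0.9, -3.6, 7.2]
width: 0.0002
```

```bash
python3 stk2.py g .106; python3 go.py
```

```text
top [301 162]
wide_mid [(0.45, [285.9, 165.9], [0.6097, 0.071])]
collar_mid [(0.59, [452.8, 213.7], [0.4788, -0.4183]), (0.5, [283.3, 163.8], [0.612, 0.0775])]
lever_hand [(0.65, [363.1, 144.6], [0.6617, -0.1511])]
scene [358 234]
wide_mid [(0.65, [445.3, 217.4], [0.6364, 0.3189]), (0.56, [398.3, 163.1], [0.3659, 0.2939]), (0.41, [370.3, 233.4], [0.6077, 0.069])]
collar_mid [(0.5, [371.4, 231.7], [0.6136, 0.0682]), (0.44, [196.5, 259.4], [0.5224, -0.4451])]
lever_hand [(0.65, [306.4, 254.6], [0.6538, -0.1549])]
t 38.15 pos [ 0.6504 -0.1513  0.1265] yaw_y 0.19813804986144418 F [-0.1844 -3.5927  8.3325] T [-0.6492 -0.0183  0.0836] w -0.00015468575969551938
```

View pics/gz.png

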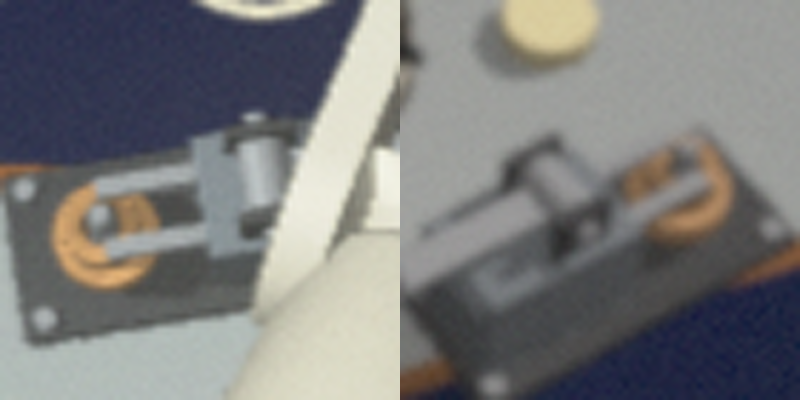

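```bash
python3 - <<'E'
from h import *
d=capture('top');p=onz(d,[283.5,164.9],.07)[:2]-[-.0003,.0019];print(p,(p-[.6044,.0745])@[-.197,.98])
for l in('fork_tip','post_top'):
    print(l,[(r['p'],r['pixel'],onz(d,r['pixel'],.067 if l=='fork_tip' else .08)) for r in landmark_of(d,l)[:2]])
E
python3 go.py
```

```text
[0.60471212 0.07328756] -0.0012496750845494087
fork_tip [(0.45, [280.0, 166.1], array([0.60124605, 0.08541285, 0.067     ])), (0.2, [311.4, 163.9], array([ 0.61041719, -0.00515288,  0.067     ]))]
post_top [(0.69, [284.7, 163.1], array([0.60753235, 0.07111372, 0.08      ]))]
t 38.3 pos [ 0.6504 -0.1513  0.1265] yaw_y 0.19813120988355135 F [-0.1117 -3.0568  7.8221] T [-0.6989 -0.0421 -0.0262] w -2.167824200028867e-05
```

{"fn": "step_arm", "kwargs": {"deltas": [0,0,2,0,255,0,0,0,0,255,0,0,0,0,255,0,0,0,0,255,0,0,0,0,255,0,0,0,0,255]}}

```text
time: 39.05
ee_pos: [0.6504, -0.1514, 0.1246]
orientation: [0.634, 0.774, -0.0, 0.001]
ft_force: [0.7, -3.4, 7.6]
width: 0.0003
```

```bash
python3 go.py; python3 -c "
from h import *
print(job_done())"
```

```text
t 39.05 pos [ 0.6504 -0.1514  0.1246] yaw_y 0.1980832151551859 F [ 0.6616 -3.4237  7.5821] T [-0.7672  0.0041  0.0172] w 0.0002659456786940897
the job is handed in; nothing more can be done
None
```

I threaded the pale wide ring and then the pale collar fully onto the post. Then I pressed the lever level with the closed fingers and handed the job in at 39 s of the 72 s, still holding it. No verdict was reported.

**Stack:** both rings stopped with a firm contact near the height expected for home. The last pictures show the wide ring on the shoulder and the collar flat on it. The fork straddles the post above them.

**Lever:** the fingertips were at about 106 mm height and pressed with about 7.6 N, which fits the stated level height and spring force. My reading of the fork tip before the last 2 mm of press put the lever about 0.03 rad short of level, well within the 0.11 rad allowed.

**Disagreements and gaps:**
- The two cameras differed by 2–3 mm along y. I corrected for this by gripping each ring in two directions to find its true centre.
- For the fork tip, the network's reading came out about 12 mm further towards the far end of the stand than mine. It had a low score (0.45), so I used my own reading.
- I did not measure the wax cake, punch, jar or printing block again. I planned every move to stay clear of them.

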